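# Close the beam housing with its tongued cover

### The arm

A 6-joint arm with a two-finger parallel gripper is mounted at the origin on a cart in front of the work surface, level with it; the furniture and walls round the work are solid. World frame = base frame: x ahead of the robot, y to its left, z up, the work surface at z = 0. Lengths are in mm, angles in rad, forces in N, time in s.
With the tool pointing down it reaches from about 250 to 775 mm from the base axis. Payload 4 kg.
Tool frame: the origin (TCP) lies on the front face of the gripper's body, between the roots of the fingers; the fingertips stand 73 mm ahead of it and the grasp point (between the pads) lies 54 mm ahead of it (robot.tcp_to_tips is the distance from the TCP to the fingertips, in mm); z points along the fingers, y is the line along which they close (so a half turn about z gives the same grasp; the last joint's range is limited). The gripper opens to 85 mm and grips with 20 to 120 N. Pads are 22 mm wide; open, the fingers measure 114 mm over their backs; the gripper's body (76 mm by 85 mm) begins 54 mm behind the grasp point. The pads swing forward as they close: fully open they stand 13 mm farther back than shut.
Start: joints at [1.097, 0.087, 1.371, -0, 1.684, -0.103], TCP at [199.305, 512.628, 303.941] pointing down, gripper open.
Joint ranges: [-3.1, 3.1], [-0.76, 2.03], [0.27, 2.55], [-1.08, 4.22], [0.17, 2.65], [-2.57, 2.57]. Speed limits (rad/s): [2.79, 2.79, 3.14, 3.14, 3.14, 3.14].

### API

Orientations are given as a unit quaternion [w, x, y, z].
In Python, from rig import robot gives the robot as it stands.
- The arm moves only by the tool crank_tcp, called by a JSON object that holds its "api" and its "payload". Schema: {"type":"object","properties":{"segments":{"type":"array","items":{"type":"number"},"minItems":4,"maxItems":40},"jaw":{"type":"number"},"squeeze":{"type":"number"},"only":{"type":"string"},"quiet":{"type":"boolean"},"lines":{"type":"string"}},"required":["segments"],"additionalProperties":false}. segments is one flat list of numbers that holds 1 to 10 rows one after another, with no inner brackets; each row has 4 numbers: dx, dy, dz in mm, then a turn about the tool's z in rad; each row shifts and turns the commanded pose from where the row before left it, along the tool's axes as they then stand; what a row does not reach is not made up. A row lasts 1/12 s, in which the tool goes at most 41.7 mm and 0.125 rad, less where a joint would pass 70% of its speed; a pose out of reach is approached as far as the arm can. jaw is the finger opening in mm, set as the call begins (left out keeps the last). The fingers move at their own pace and stop on an object; squeeze is the grip in N (left out, the last holds). Time passes only in rows, so rows that do not move let the fingers close. The tool returns the time, the measured TCP pose, the force, the opening and the grip force at its end. only (a regular expression) keeps the lines of the reply that match it, lines (a string "A,B") keeps lines A to B, and quiet returns only ok. Input that does not fit is refused with a message, and nothing moves.
- robot.get_state(): the state, without advancing time (a new reading comes with each control period).
- robot.snapshot(name): name is "side" or "top"; returns the picture (384x512x3 uint8, red, green, blue); there is no depth.
- robot.camera_info(name): a dict with "K" (3x3 intrinsics, pixels), "dist_coeffs" ([k1, k2, p1, p2, k3] as OpenCV has them; the pictures are not rectified), "rvec" (rotation vector, rad) and "tvec" (3), from world to camera coordinates, as OpenCV has them. Camera axes: x right, y down, z forward; pixel columns grow to the right and rows downward; lengths in mm; the calibration is good to about 2 mm. A picture is of the moment at which its call begins. camera_info takes no time and is no camera call.
- robot.job_done(): hands the job in; it is judged then, once.
Trained networks look in the newest picture that a camera, given by its name, has taken for a name from the list of things; names that differ only in an ending like _2 or _b are one class to them, and where a whole thing is asked for, a point or a joint stands for the part that bears it (a point fixed in the world has none). Each returns a list of dicts, best first, with "p" (0 to 1); they miss things now and then, are a little off and sometimes report something else, mostly with a low value. They report only what shows in the picture. A call takes as long as a camera call.
- robot.trace(camera, label): "region" (384x512 bool, what is visible of it) and "bbox" ([left, top, right, bottom] in pixels, round what is visible of it).
- robot.pinpoint(camera, label): "at" ([column, row] in pixels: a listed point, or the origin of a listed thing).
The state is a dict: "clock": time; "joint_pos": joint angles; "dq": joint speeds; "joint_efforts": joint torques, N m; "tool_pos": TCP position; "tool_rot": TCP orientation; "ft_force": force on the tool from outside, world axes, zero at the start; "wrist_torque": the same for the moment, N m; "finger_gap": finger opening in mm; "finger_force": force on a finger pad.
Only numpy, scipy, OpenCV 4.12 (cv2) and the standard library are available. Lean on these libraries where they do the work, as an engineer would, in place of code of your own. Each camera call takes 0.05 s, during which the arm holds its last target. There are 200 camera calls.

### The job

Close the open beam housing with the dark metal cover that lies beside it: angle the cover's tongue into the groove under the housing's rear lip, then lower the front edge, without letting it fall, until the cover lies flat on its seat inside the walls. Let go of it, and do not disturb the other things on the table.

Things in the scene. Friction and masses are not known exactly. Their poses are not given: they have to be found in the camera images.
- housing: Open-topped aluminium beam housing fixed to the table, 148 (x) x 174 (y) x 51 mm; origin at the centre of its underside. The groove is on its +x side, roughly away from the robot. Front and side walls are 8 mm thick, their tops 42 mm above the table; the rear wall with its lip is 51 mm high. Tall equipment stands on the table left of y=0.25 m (under the arm's start) and beyond x=0.7 m.
- seat (a point): Centre of the housing's opening at the height of the ledge on which the cover rests, 34 mm above the housing's origin; axes as the housing. The recess above the ledge reaches from x=-66 to +66 and from y=-79 to +79 mm. From the front wall to the lip's edge it is open for only 119 mm, so the 126 mm long cover cannot go in level.
- groove (a point): Middle of the groove's rear bottom corner: 66 mm in x from point seat, at ledge height; axes as the housing. The lip overhangs this corner by 13 mm towards -x, its underside 12 mm above the ledge: the groove is 13 mm deep, 12 mm high, open to -x. The tongue enters at a tilt of 10 to 18 degrees, front edge up.
- cover: Loose dark metal cover, flat on the table, about 0.3 kg. Plate 110 (x) x 150 (y) x 8 mm; origin at the centre of the plate's underside, z up. Along its +x edge (roughly away from the robot) a tongue 16 mm long, 140 mm wide, 5 mm thick stands out, level with the underside (x=55 to 71, z=0 to 5 mm).
- grip (a point): Centre of the cover's grip bar, 28 mm above the cover's origin; axes as the cover. The bar is flat and upright, 14 mm thick in x, 70 mm long in y, from z=8 to z=44 mm of the cover; pinch it across x. A flange 1.5 mm high and 24 mm wide lies round its foot.
- tongue (a point): Middle of the tongue's tip, at the underside: cover x=+71 mm, y=0, z=0. Axes as the cover.
- front_edge (a point): Middle of the cover's front lower edge, away from the tongue: cover x=-55 mm, y=0, z=0. Axes as the cover.
- tape: Bystander, to be left alone: roll of tape lying flat, 69 mm across. Origin: centre of its underside.
- key: Bystander, to be left alone: black hex key, 90 mm long. Origin: centre of its underside.
- tweezers: Bystander, to be left alone: steel tweezers, 121x15x8 mm, lying between the housing and the cover. Origin: centre of its underside.

How it is judged:
By the outcome, as a careful person would: the job done as asked, in the order asked, and still so for the second after the job is handed in, with the robot touching nothing.
It also fails if it takes over 50 s, if anything falls off the work surface, if the arm or the gripper's body presses on something with over 40 N, if the wrist force passes 120 N, or if a joint passes its speed limit or range.

## Working session

There is one attempt and no reset: what is moved stays moved. The work goes in short steps, Python scripts to look and compute and a tool call to move; the robot and the scene stay as the last step left them, time stands still between calls to the robot, and variables do not carry over. Pictures are saved under pics/ and viewed, at most 12 in all, crops included, and the job is handed in when it is done.

```bash
mkdir -p pics; ls
```

Create h.py:
```python
import numpy as np, cv2
from rig import robot
from scipy.spatial.transform import Rotation as R
def cam(n):
    c=robot.camera_info(n); return [np.array(c[k],float) for k in("K","dist_coeffs","rvec","tvec")]
def ray(n,px):
    K,d,r,t=cam(n); u=cv2.undistortPoints(np.array([[px]],float),K,d)[0,0]
    M=cv2.Rodrigues(r)[0]; o=-M.T@t.ravel(); v=M.T@np.array([u[0],u[1],1]); return o,v/np.linalg.norm(v)
def atz(n,px,z):
    o,v=ray(n,px); return o+v*(z-o[2])/v[2]
def tri(a,b):
    (o1,v1),(o2,v2)=ray("side",a),ray("top",b)
    s=np.linalg.lstsq(np.c_[v1,-v2],o2-o1,rcond=None)[0]
    p,q=o1+s[0]*v1,o2+s[1]*v2; return (p+q)/2,np.linalg.norm(p-q)
def proj(n,P):
    K,d,r,t=cam(n); return cv2.projectPoints(np.array(P,float).reshape(-1,3),r,t,K,d)[0][:,0]
def tool():
    s=robot.get_state(); q=s["tool_rot"]; return np.array(s["tool_pos"]),R.from_quat([q[1],q[2],q[3],q[0]])
```

Run:
```python
from h import *
np.set_printoptions(precision=1,suppress=True)
for n in("side","top"):
    im=robot.snapshot(n); cv2.imwrite(f"pics/{n}0.png",im[:,:,::-1])
    o,v=ray(n,[256,192]); print(n,o,v)
    for l,z in dict(housing=0,seat=34,groove=34,cover=0,grip=28,tongue=0,front_edge=0,tape=0,key=0,tweezers=0).items():
        for d in robot.pinpoint(n,l)[:2]: print(l,round(d["p"],2),np.array(d["at"]),atz(n,d["at"],z))
p,r=tool(); print(p,r.as_matrix())
```

```text
pics
side [  -89.  -1041.4   449. ] [ 0.5  0.8 -0.3]
housing 0.72 [285.7 230.2] [ 532.9 -296.5    0. ]
seat 0.73 [283.7 214.8] [ 538.1 -282.2   34. ]
groove 0.79 [307.7 211.7] [ 596.6 -303.2   34. ]
cover 0.91 [206.5 193.4] [512.6  46.1   0. ]
cover 0.24 [287.2 228.1] [ 543.5 -289.4    0. ]
grip 0.98 [206.6 182.6] [522.6  59.8  28. ]
grip 0.62 [223.9 188.6] [534.6 -17.7  28. ]
tongue 0.76 [219.8 186.4] [576.9  75.6   0. ]
front_edge 0.91 [193.8 198.3] [463.   32.9  -0. ]
tape 0.69 [348.2 272.6] [ 503.4 -526.1    0. ]
key 0.81 [306.9 293.3] [ 389.  -531.2    0. ]
tweezers 0.48 [237.2 213.1] [ 500.3 -136.     0. ]
top [ 451.6 -201.6 1013.6] [ 0.1 -0.  -1. ]
housing 0.96 [287.9 184.6] [ 528.3 -314.3    0. ]
seat 0.94 [282.4 181.3] [ 534.5 -296.4   34. ]
groove 0.61 [283.5 154.9] [ 603.6 -300.8   34. ]
cover 0.69 [148.7 187.2] [526.6  59.5   0. ]
cover 0.59 [146.1 189.8] [519.7  66.5   0. ]
grip 0.85 [145.1 188.3] [521.8  61.8  28. ]
tongue 0.97 [139.  160.9] [598.3  86.6   0. ]
front_edge 0.91 [154.5 208.3] [469.8  43.6   0. ]
front_edge 0.47 [370.2 233.5] [ 392.5 -535.9    0. ]
tape 0.6 [369.4 196.7] [ 492.2 -536.8    0. ]
tape 0.3 [150.2 206.8] [474.   55.3   0. ]
key 0.71 [371.3 235.2] [ 387.8 -538.9    0. ]
tweezers 0.58 [139.6 162.9] [592.8  84.9   0. ]
tweezers 0.39 [219.4 192.5] [ 509.7 -130.7    0. ]
[199.3 512.6 304. ] [[-0.9  0.4  0. ]
 [ 0.4  0.9  0. ]
 [ 0.   0.  -1. ]]
```

View pics/top0.png

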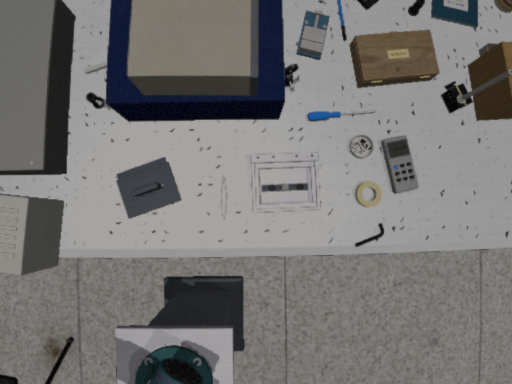

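View pics/side0.png

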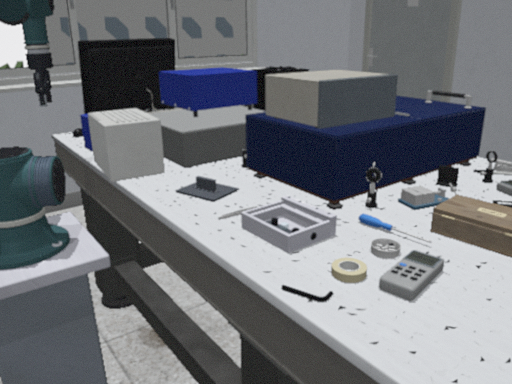

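The top view shows the cover at (148,187), yawed, with the tweezers at (223,197), the housing at (285,182), and the tape and key to the right. The side view agrees. Next I refine both poses by fitting silhouettes.

Create fit.py:
```python
from h import *
from scipy.optimize import minimize
def box(x0,x1,y0,y1,z0,z1): return np.array([[x,y,z] for x in(x0,x1) for y in(y0,y1) for z in(z0,z1)],float)
HOUS=[box(-74,74,-87,87,0,42),box(53,74,-87,87,0,51)]
HOUS[1]=np.r_[box(66,74,-87,87,0,51),box(53,74,-87,87,46,51)]
COV=[box(-55,55,-75,75,0,8),box(55,71,-70,70,0,5),box(-7,7,-35,35,8,44)]
S=8
def mask(n,parts,p,z=0):
    c,s=np.cos(p[2]),np.sin(p[2]); M=np.array([[c,-s,0],[s,c,0],[0,0,1]]); m=np.zeros((384*S//2,512*S//2),np.uint8)
    for b in parts:
        q=(proj(n,b@M.T+[p[0],p[1],z])+.5)*S/2
        cv2.fillConvexPoly(m,cv2.convexHull(np.round(q*16).astype(np.int32)),255,shift=4)
    return cv2.resize(m,(512,384),interpolation=cv2.INTER_AREA)/255.
def fit(regs,parts,p0):
    def cost(p):
        c=0
        for n,r in regs.items():
            m=mask(n,parts,p); c+=np.abs(m-r).sum()/r.sum()
        return c
    best=None
    for k in range(2):
        s=minimize(cost,p0,method="Nelder-Mead",options=dict(initial_simplex=np.array(p0)+np.array([[0,0,0],[8,0,0],[0,8,0],[0,0,.12]])*(1-.5*k),xatol=.02,fatol=1e-5)); p0=s.x
    return s.x,s.fun
```

Run:
```python
from fit import *
np.set_printoptions(precision=3,suppress=True)
regs={"housing":{},"cover":{}}
for n in("side","top"):
    im=robot.snapshot(n)
    for l in regs:
        d=robot.trace(n,l); print(n,l,[(round(a["p"],2),a["bbox"]) for a in d[:2]])
        regs[l][n]=d[0]["region"].astype(float)
np.savez("regs.npz",**{l+n:regs[l][n] for l in regs for n in regs[l]})
for l,parts,p0 in(("housing",HOUS,[530,-297,0.0]),("cover",COV,[521,62,.3])):
    print(l,"both",*fit(regs[l],parts,p0))
    for n in("side","top"): print(l,n,*fit({n:regs[l][n]},parts,p0))
print(tool()[1].as_matrix(),robot.tcp_to_tips,robot.get_state())
im=cv2.imread("pics/top0.png")[135:235,100:340]; cv2.imwrite("pics/top_z.png",cv2.resize(im,None,fx=3.3,fy=3.3,interpolation=cv2.INTER_CUBIC))
```

```text
side housing [(0.8, [238.4, 194.2, 333.5, 250.4])]
side cover [(0.88, [175.9, 174.9, 236.3, 200.7])]
top housing [(0.55, [254.0, 153.3, 321.4, 216.5]), (0.21, [358.4, 183.4, 383.1, 207.8])]
top cover [(0.66, [115.8, 155.6, 179.6, 219.5])]
housing both [ 531.679 -301.486    0.03 ] 0.05450564612906169
housing side [ 532.978 -300.103    0.018] 0.024876969316642995
housing top [ 531.47  -301.929    0.028] 0.022809329758171615
cover both [520.152  61.752   0.329] 0.12033369155391213Traceback (most recent call last):
  File "<stdin>", line 12, in <module>
  File "fit.py", line 22, in fit
    s=minimize(cost,p0,method="Nelder-Mead",options=dict(initial_simplex=np.array(p0)+np.array([[0,0,0],[8,0,0],[0,8,0],[0,0,.12]])*(1-.5*k),xatol=.02,fatol=1e-5)); p0=s.x
    res = _minimize_neldermead(fun, x0, args, callback, bounds=bounds,
                               **options)
    fxr = func(xr)
    fx = function(np.copy(x), *(wrapper_args + args))
  File "fit.py", line 18, in cost
    m=mask(n,parts,p); c+=np.abs(m-r).sum()/r.sum()
  File "fit.py", line 11, in mask
    q=(proj(n,b@M.T+[p[0],p[1],z])+.5)*S/2
       ~~~~^^^^^^^^^^^^^^^^^^^^^^^
  File "h.py", line 16, in proj
    K,d,r,t=cam(n); return cv2.projectPoints(np.array(P,float).reshape(-1,3),r,t,K,d)[0][:,0]
            ~~~^^^
  File "h.py", line 5, in cam
    c=robot.camera_info(n); return [np.array(c[k],float) for k in("K","dist_coeffs","rvec","tvec")]
ValueError: time passes only in moves, steps and waits
```

```bash
sed -i 's/^def cam(n):/from functools import lru_cache\n@lru_cache\ndef cam(n):/' h.py
```

Run:
```python
from fit import *
np.set_printoptions(precision=3,suppress=True)
d=np.load("regs.npz")
print(fit({"top":d["covertop"]},COV,[521,62,.3]),fit({"side":d["coverside"]},COV,[521,62,.3]))
print(tool()[1].as_matrix(),robot.tcp_to_tips,robot.get_state())
im=cv2.imread("pics/top0.png")
im=cv2.resize(im[135:235,100:340],None,fx=3.3,fy=3.3,interpolation=cv2.INTER_CUBIC)
for parts,p in((HOUS,[531.7,-301.5,.029]),(COV,[520.2,61.8,.329])):
    c,s=np.cos(p[2]),np.sin(p[2]); M=np.array([[c,-s,0],[s,c,0],[0,0,1]])
    for b in parts:
        q=(proj("top",b@M.T+[p[0],p[1],0])+.5-[100,135])*3.3
        cv2.polylines(im,[cv2.convexHull(q.astype(np.int32))],True,(0,0,255),1)
cv2.imwrite("pics/top_z.png",im)
```

```text
(array([520.832,  60.188,   0.331]), np.float64(0.034074505325540946)) (array([519.21 ,  64.105,   0.31 ]), np.float64(0.06998558889034456))
[[-0.932  0.362  0.   ]
 [ 0.362  0.932  0.   ]
 [-0.     0.    -1.   ]] 72.6 {'clock': 1.4, 'joint_pos': array([ 1.097,  0.087,  1.371, -0.   ,  1.684, -0.103]), 'dq': array([-0.   , -0.001,  0.001,  0.002,  0.001, -0.   ]), 'joint_efforts': array([  0.   , -35.172, -31.346,  -0.   ,   0.   ,  -0.   ]), 'tool_pos': array([199.305, 512.623, 303.931]), 'tool_rot': array([0.   , 0.184, 0.983, 0.   ]), 'ft_force': array([ 0.293, -0.288,  0.315]), 'wrist_torque': array([-0.011, -0.029, -0.002]), 'finger_force': 0.0, 'finger_gap': 85.31495120302392}
```

View pics/top_z.png

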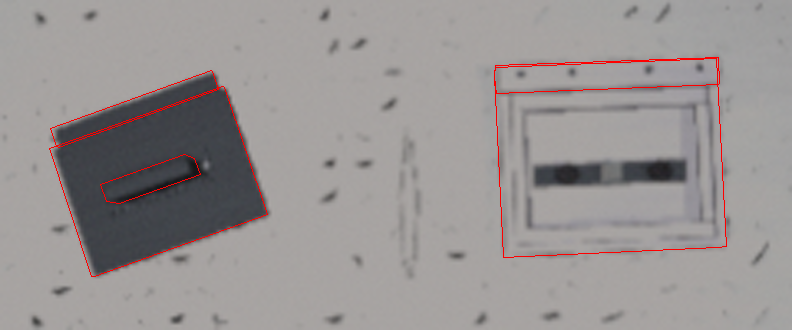

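The fit outlines lie on both objects. Because the tool stays vertical, I plan to grip the bar by its ends, across y, so the cover can pivot about the pads. I'll tilt it against the outside of the housing's left wall, where the tongue hangs free.

{"api": "crank_tcp", "payload": {"segments": [-33.1,-21.8,0,0,-33.1,-21.8,0,0,-33.1,-21.8,0,0,-33.1,-21.8,0,0,-33.1,-21.8,0,0,-33.1,-21.8,0,0,-33.1,-21.8,0,0], "jaw": 85, "squeeze": 30}}

```text
clock: 1.98
tool_pos: [360.6, 284.8, 304.2]
tool_rot: [0.0, 0.184, 0.983, 0.0]
ft_force: [1.3, 0.3, 0.3]
finger_gap: 85.4
finger_force: 0.0
```

{"api": "crank_tcp", "payload": {"segments": [-33.1,-21.8,0,0,-33.1,-21.8,0,0,-33.1,-21.8,0,0,-33.1,-21.8,0,0,-33.1,-21.8,0,0,-33.1,-21.8,0,0,-33.1,-21.8,0,0]}}

```text
clock: 2.57
tool_pos: [521.4, 58.4, 304.1]
tool_rot: [0.0, 0.184, 0.983, 0.0]
ft_force: [0.2, 1.0, 1.0]
finger_gap: 85.2
finger_force: 0.0
```

{"api": "crank_tcp", "payload": {"segments": [0,0,8,0.122,0,0,8,0.122,0,0,8,0.122,0,0,8,0.122,0,0,8,0.122,0,0,8,0.122,0,0,8,0.122,0,0,8,0.122,0,0,8,0.122,0,0,8,0.122]}}

```text
clock: 3.4
tool_pos: [520.6, 60.2, 223.6]
tool_rot: [0.0, 0.716, 0.698, 0.0]
ft_force: [0.2, -0.2, 0.3]
finger_gap: 85.3
finger_force: 0.0
```

{"api": "crank_tcp", "payload": {"segments": [0,0,6,0.122,0,0,6,0.122,0,0,6,0.122,0,0,6,0.122,0,0,6,0.122,0,0,6,0.122,0,0,6,0.122,0,0,6,0.122,0,0,6,0.122,0,0,6,0.122]}}

```text
clock: 4.23
tool_pos: [520.6, 60.3, 163.7]
tool_rot: [-0.0, 0.987, 0.162, 0.0]
ft_force: [-0.3, -0.2, 1.0]
finger_gap: 85.1
finger_force: 0.0
```

```bash
python3 -c "
from h import *
p,r=tool(); M=r.as_matrix(); print(p,M.round(3),robot.get_state()['joint_pos'].round(2))
a=.33; ty=np.array([np.sin(a),-np.cos(a)]); print('turn',np.arctan2(M[0,1]*ty[1]-M[1,1]*ty[0],M[:2,1]@ty),'d',M.T@(np.array([520.6,61,130])-p))"
```

```text
[520.6437021   60.2585485  163.68863895] [[ 0.948  0.319  0.   ]
 [ 0.319 -0.948  0.   ]
 [ 0.    -0.    -1.   ]] [0.01 0.1  1.64 0.   1.4  1.25]
turn 0.0052714372623430365 d [ 0.18976823 -0.71563958 33.68869102]
```

{"api": "crank_tcp", "payload": {"segments": [0,0,20,0,0,0,20,0,0,0,20,0,0,0,2,0,0,0,0,0]}}

```text
clock: 4.65
tool_pos: [519.6, 60.3, 100.5]
tool_rot: [-0.0, 0.986, 0.165, -0.002]
ft_force: [-0.4, 0.2, 0.7]
finger_gap: 84.8
finger_force: 0.0
```

Run:
```python
from h import *
ims=[]
for n in("side","top"):
    im=robot.snapshot(n); u,v=proj(n,[520,61,40])[0].astype(int)
    ims.append(cv2.resize(im[max(v-50,0):v+40,u-45:u+45,::-1],(390,390),interpolation=cv2.INTER_CUBIC))
cv2.imwrite("pics/g1.png",np.hstack(ims))
```

```text
(no output)
```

View pics/g1.png

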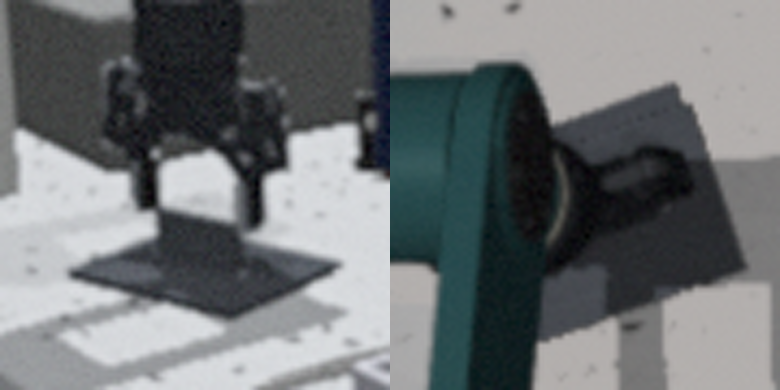

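The side crop shows the fingers straddling the bar's ends, with the tips near the bar's top (about z 38). I go down 22 mm more and close.

{"api": "crank_tcp", "payload": {"segments": [0,0,11,0,0,0,11,0,0,0,0,0]}}

```text
clock: 5.0
tool_pos: [519.3, 60.2, 77.8]
tool_rot: [-0.0, 0.986, 0.165, -0.002]
ft_force: [-1.4, -0.1, -0.2]
finger_gap: 85.0
finger_force: 0.0
```

{"api": "crank_tcp", "payload": {"segments": [0,0,0,0,0,0,0,0,0,0,0,0,0,0,0,0,0,0,0,0,0,0,0,0], "jaw": 60, "squeeze": 30}}

```text
clock: 5.5
tool_pos: [520.5, 60.3, 79.7]
tool_rot: [-0.0, 0.986, 0.165, -0.0]
ft_force: [-0.3, -0.0, -2.4]
finger_gap: 69.3
finger_force: 37.1
```

```bash
python3 - <<'E'
from h import *
im=robot.snapshot("side"); u,v=proj("side",[520,61,40])[0].astype(int)
cv2.imwrite("pics/g2.png",cv2.resize(im[v-40:v+35,u-50:u+50,::-1],(800,600),interpolation=cv2.INTER_CUBIC))
E
```

```text
(no output)
```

View pics/g2.png

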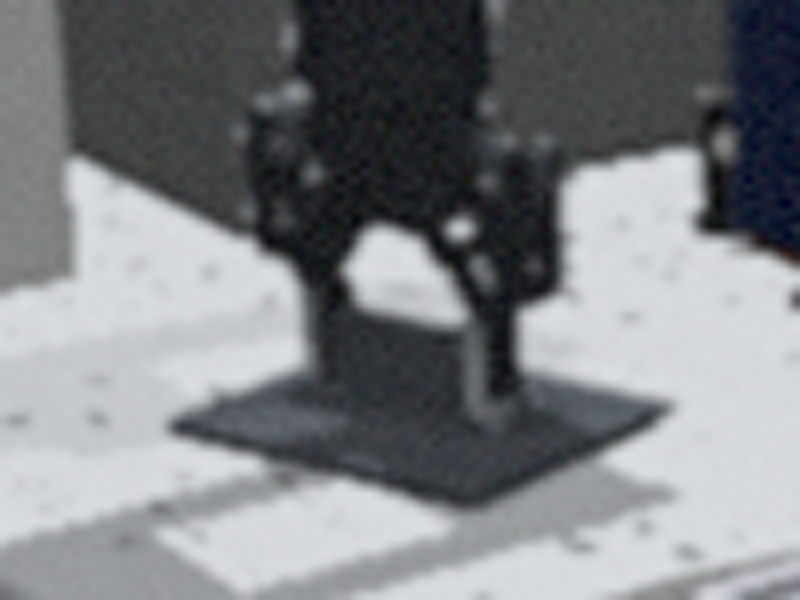

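The side crop shows the bar pinched by its ends, with the fingertips close above the plate. I re-grip 3 mm higher for tilt clearance, then lift and turn.

{"api": "crank_tcp", "payload": {"segments": [0,0,0,0,0,0,-3,0,0,0,0,0], "jaw": 85}}

```text
clock: 5.8
tool_pos: [521.4, 60.2, 84.1]
tool_rot: [0.0, 0.986, 0.165, 0.001]
ft_force: [-0.7, 0.1, -0.2]
finger_gap: 84.8
finger_force: 0.0
```

{"api": "crank_tcp", "payload": {"segments": [0,0,0,0,0,0,0,0,0,0,0,0,0,0,0,0,0,0,0,0], "jaw": 60, "squeeze": 30}}

```text
clock: 6.22
tool_pos: [521.1, 60.4, 83.8]
tool_rot: [-0.0, 0.986, 0.165, 0.001]
ft_force: [-1.1, 1.2, 6.6]
finger_gap: 69.1
finger_force: 36.6
```

{"api": "crank_tcp", "payload": {"segments": [0,0,-6,0,0,0,-10,0,0,0,-10,-0.1,0,0,-10,-0.12,0,0,-10,-0.12,0,0,-10,-0.12,0,0,-10,-0.12,0,0,-10,-0.12,0,0,-4,-0.12]}}

```text
clock: 6.97
tool_pos: [520.8, 60.2, 164.2]
tool_rot: [0.0, 0.837, 0.547, 0.0]
ft_force: [0.4, -0.1, -2.3]
finger_gap: 69.4
finger_force: 35.7
```

{"api": "crank_tcp", "payload": {"segments": [0,0,0,-0.12,0,0,0,-0.12,0,0,0,-0.12,0,0,0,-0.09,0,0,0,0]}}

```text
clock: 7.38
tool_pos: [520.1, 60.2, 162.4]
tool_rot: [-0.001, 0.696, 0.718, -0.001]
ft_force: [-0.1, -0.3, -3.6]
finger_gap: 69.2
finger_force: 35.7
```

Create d.py:
```python
import sys; from h import *
x,y,z,a=map(float,sys.argv[1:]); p,r=tool(); M=r.as_matrix()   # a = wanted world angle of tool y
t=[np.cos(a),np.sin(a)]; print(p.round(1),M[:,2].round(4),'turn',round(-np.arctan2(M[0,1]*t[1]-M[1,1]*t[0],M[:2,1]@t),3),'d',(M.T@(np.array([x,y,z])-p)).round(1),robot.get_state()['ft_force'].round(1))
```

```bash
python3 d.py 527.7 -168.7 140 .029
```

```text
[520.1  60.2 162.4] [-1.7e-03 -2.0e-04 -1.0e+00] turn 0.002 d [-229.     0.5   22.4] [-0.1 -0.3 -3.6]
```

{"api": "crank_tcp", "payload": {"segments": [-20,0,0,0,-35,0,0,0,-40,0,0,0,-40,0,0,0,-40,0,0,0,-34,0,0,0,-20,0.5,0,0,0,0,0,0]}}

```text
clock: 8.05
tool_pos: [527.6, -173.2, 162.7]
tool_rot: [0.001, 0.699, 0.715, -0.001]
ft_force: [0.9, 0.2, -3.5]
finger_gap: 69.7
finger_force: 35.7
```

```bash
python3 d.py 527.7 -168.7 130 .029
```

Run:
```python
from h import *
ims=[]
im=robot.snapshot("side"); u,v=proj("side",[528,-168,80])[0].astype(int)
cv2.imwrite("pics/t1.png",cv2.resize(im[v-45:v+45,u-60:u+60,::-1],(800,600),interpolation=cv2.INTER_CUBIC))
```

```text
[ 527.6 -173.2  162.7] [-5.0e-04 -2.6e-03 -1.0e+00] turn -0.007 d [ 4.6  0.2 32.7] [ 0.9  0.2 -3.5]
```

View pics/t1.png

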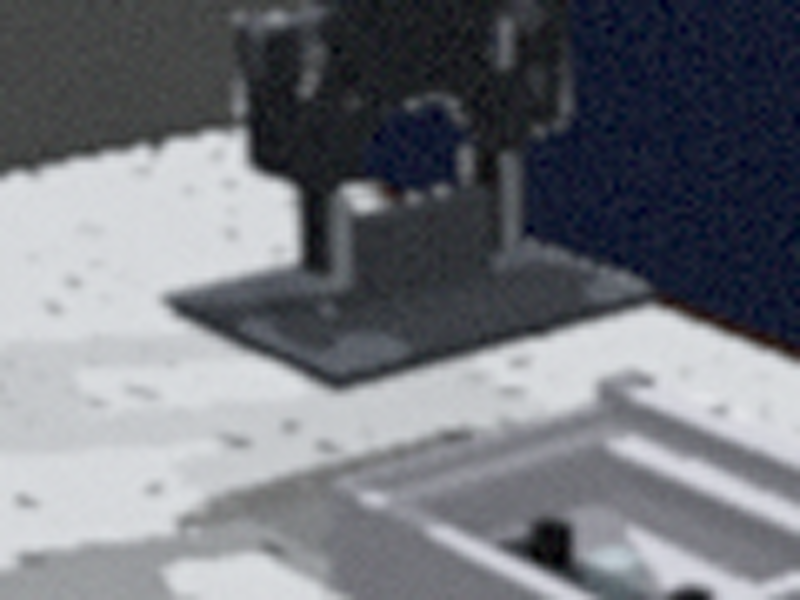

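The side crop shows the cover level above the left wall. The 51 mm rear wall would foul it at its end, so I shift 27 mm in -x before lowering.

{"api": "crank_tcp", "payload": {"segments": [1,-14,0,-0.004,1,-13,6,0,0,0,12,0,0,0,10,0,0,0,0,0]}}

```text
clock: 8.52
tool_pos: [499.6, -166.0, 131.6]
tool_rot: [-0.003, 0.695, 0.719, -0.001]
ft_force: [0.2, -0.5, -3.9]
finger_gap: 69.2
finger_force: 35.9
```

```bash
python3 d.py 500.7 -169.4 130 .029
```

```text
[ 499.6 -166.   131.6] [-0.005   0.0028 -1.    ] turn 0.005 d [-3.4  1.   1.6] [ 0.2 -0.5 -3.9]
```

{"api": "crank_tcp", "payload": {"segments": [0,0,3,0,0,0,2,0,0,0,0,0]}}

```text
clock: 8.77
tool_pos: [501.3, -167.3, 129.6]
tool_rot: [-0.0, 0.695, 0.719, 0.0]
ft_force: [0.6, -0.6, -3.5]
finger_gap: 69.6
finger_force: 36.0
```

{"api": "crank_tcp", "payload": {"segments": [0,0,2,0,0,0,2,0,0,0,0,0,0,0,0,0]}}

```text
clock: 9.1
tool_pos: [501.0, -167.5, 126.0]
tool_rot: [0.0, 0.695, 0.719, 0.0]
ft_force: [-0.1, -0.2, -3.2]
finger_gap: 69.4
finger_force: 36.1
```

{"api": "crank_tcp", "payload": {"segments": [0,0,2,0,0,0,2,0,0,0,0,0,0,0,0,0]}}

```text
clock: 9.43
tool_pos: [501.2, -166.6, 123.7]
tool_rot: [-0.0, 0.695, 0.719, 0.001]
ft_force: [-2.9, 4.6, 4.5]
finger_gap: 69.5
finger_force: 37.2
```

{"api": "crank_tcp", "payload": {"segments": [0,0,2,0,0,0,2,0,0,0,0,0]}}

```text
clock: 9.68
tool_pos: [501.7, -165.9, 120.2]
tool_rot: [-0.0, 0.695, 0.719, 0.002]
ft_force: [-1.6, 7.2, 7.9]
finger_gap: 69.3
finger_force: 37.9
```

{"api": "crank_tcp", "payload": {"segments": [0,0,2,0,0,0,2,0,0,0,0,0,0,0,0,0]}}

```text
clock: 10.02
tool_pos: [501.7, -164.8, 116.2]
tool_rot: [-0.001, 0.695, 0.719, 0.003]
ft_force: [-3.3, 11.1, 8.2]
finger_gap: 69.6
finger_force: 38.5
```

Run:
```python
from h import *
im=robot.snapshot("side"); u,v=proj("side",[501,-168,60])[0].astype(int)
cv2.imwrite("pics/t2.png",cv2.resize(im[v-45:v+45,u-60:u+60,::-1],(800,600),interpolation=cv2.INTER_CUBIC))
```

```text
(no output)
```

View pics/t2.png

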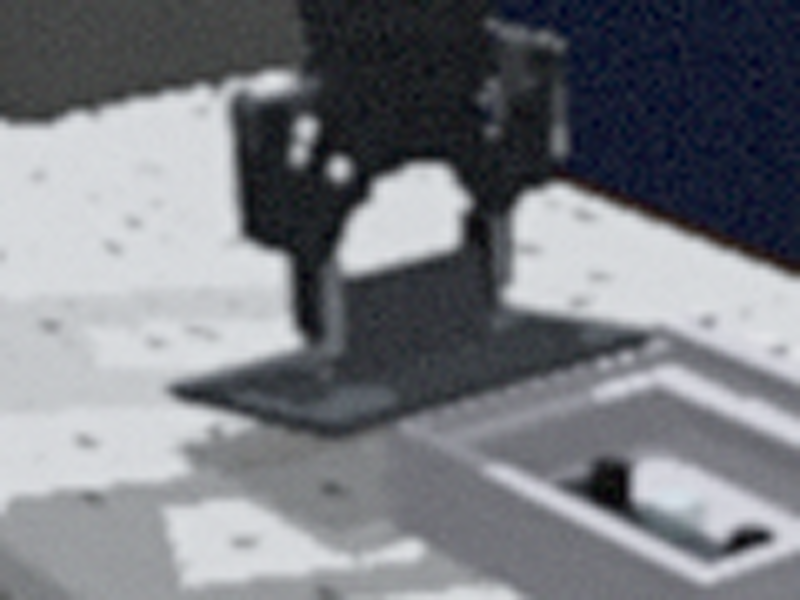

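The crop shows the front edge on the left wall and the cover tilting in the pads, with the tongue down. I'll go 2 mm more, then lift and measure the tilt.

{"api": "crank_tcp", "payload": {"segments": [0,0,2,0,0,0,0,0,0,0,-10,0,0,0,-15,0,0,0,-15,0,0,0,0,0,0,0,0,0]}}

```text
clock: 10.65
tool_pos: [501.6, -168.0, 152.9]
tool_rot: [0.001, 0.695, 0.719, 0.0]
ft_force: [-0.9, 0.4, -3.2]
finger_gap: 69.6
finger_force: 37.4
```

Run:
```python
from fit import *
np.set_printoptions(precision=3,suppress=True)
p,r=tool(); M=r.as_matrix(); print(p,M.round(4))
robot.snapshot("side"); d=robot.trace("side","cover"); print([(a["p"],a["bbox"]) for a in d])
reg=d[0]["region"].astype(float); np.save("reg_t.npy",reg)
im=robot.snapshot("side")
for l in("tongue","front_edge","grip","cover"):
    print(l,[(round(a["p"],2),a["at"]) for a in robot.pinpoint("side",l)[:2]])
# cover pose = pivot at tool axis, depth h below TCP, tilt th about tool y ; offset of origin in cover frame (ox, 0, oz)
a=np.arctan2(M[1,0],M[0,0])
W=lambda th,dep,b:(R.from_euler('z',a)*R.from_euler('y',th)).apply(b-[0,0,33])+p-[0,0,dep]
def mk(x):
    m=np.zeros((384*4,512*4),np.uint8)
    for b in COV:
        q=(proj("side",W(x[0],x[1],b))+.5)*4
        cv2.fillConvexPoly(m,cv2.convexHull(np.round(q*16).astype(np.int32)),255,shift=4)
    return cv2.resize(m,(512,384),interpolation=cv2.INTER_AREA)/255.
for th in np.radians(range(0,21,2)):
    s=minimize(lambda x:np.abs(mk([th,x[0]])-reg).sum(),[50],method="Nelder-Mead",options=dict(initial_simplex=[[46],[54]])); print(np.degrees(th),s.x,s.fun,reg.sum(), proj("side",W(th,50.5,np.array([[71,0,0],[-55,0,0]]))).ravel())
```

```text
[ 501.561 -167.975  152.876] [[-0.034  0.999  0.003]
 [ 0.999  0.034 -0.001]
 [-0.002  0.003 -1.   ]]
[(0.96, [209.1, 172.7, 278.7, 199.1])]
tongue [(0.92, [229.4, 191.2])]
front_edge [(0.95, [258.3, 191.9])]
grip [(0.81, [242.0, 180.0]), (0.74, [230.8, 195.4])]
cover [(0.91, [245.4, 192.2])]
0.0 [46.627] 494.01960784313724 904.0 [227.92  184.468 257.33  197.321]
2.0 [46.703] 427.9490196078431 904.0 [228.209 185.46  257.604 196.698]
4.0 [47.281] 361.8313725490196 904.0 [228.516 186.444 257.862 196.051]
6.000000000000001 [46.938] 293.0313725490196 904.0 [228.841 187.421 258.102 195.381]
8.0 [47.547] 223.90588235294115 904.0 [229.182 188.388 258.324 194.688]
10.0 [47.592] 153.60392156862744 904.0 [229.541 189.344 258.528 193.974]
12.000000000000002 [48.379] 105.20784313725491 904.0 [229.916 190.29  258.714 193.24 ]
14.0 [48.992] 134.0862745098039 904.0 [230.307 191.223 258.882 192.485]
16.0 [50.129] 198.5843137254902 904.0 [230.714 192.143 259.03  191.712]
18.0 [50.859] 268.3843137254902 904.0 [231.136 193.049 259.159 190.921]
20.0 [52.508] 337.49411764705883 904.0 [231.573 193.94  259.269 190.114]
```

The tilt measures about 12–13°, within the wanted range. Now I raise, turn back 90° and carry the cover over the opening.

{"api": "crank_tcp", "payload": {"segments": [0,0,-12,0,0,0,-12,0.1,0,0,-5,0.12,0,0,0,0.12,0,0,0,0.12,0,0,0,0.12,0,0,0,0.12,0,0,0,0.12,0,0,0,0.12,0,0,0,0.12]}}

```text
clock: 11.83
tool_pos: [501.1, -167.6, 181.8]
tool_rot: [0.0, 0.964, 0.266, 0.0]
ft_force: [-0.5, 0.1, -3.0]
finger_gap: 69.5
finger_force: 37.3
```

{"api": "crank_tcp", "payload": {"segments": [0,0,0,0.12,0,0,0,0.12,0,0,0,0.12,0,0,0,0.1,0,0,0,0.045,0,0,0,0]}}

```text
clock: 12.33
tool_pos: [501.1, -167.6, 181.8]
tool_rot: [0.0, 1.0, 0.02, 0.0]
ft_force: [-0.1, 0.7, -3.2]
finger_gap: 69.3
finger_force: 37.2
```

```bash
python3 d.py 517.6 -302 145 -1.542
```

```text
[ 501.1 -167.6  181.8] [ 9.e-04 -3.e-04 -1.e+00] turn 0.01 d [ 11.1 134.9  36.8] [-0.1  0.7 -3.2]
```

{"api": "crank_tcp", "payload": {"segments": [0,20,0,0.01,2,32,0,0,2,36,0,0,2,32,0,0,1,15,0,0,0,0,10,0,0,0,10,0,0,0,0,0,0,0,0,0]}}

```text
clock: 13.08
tool_pos: [511.4, -300.4, 159.1]
tool_rot: [-0.002, 1.0, 0.016, -0.002]
ft_force: [0.0, 0.3, -3.5]
finger_gap: 69.6
finger_force: 37.1
```

```bash
python3 d.py 517.6 -302 135 -1.542
```

Create look.py:
```python
import sys; from fit import *
np.set_printoptions(precision=2,suppress=True)
p,r=tool(); M=r.as_matrix(); a=np.arctan2(M[1,0],M[0,0])
ims=[]
for n in("side","top"):
    im=robot.snapshot(n).copy()
    d=robot.trace(n,"cover"); print(n,[(round(x["p"],2),x["bbox"]) for x in d])
    if d: np.save("reg_%s.npy"%n,d[0]["region"])
    u,v=proj(n,[530,-302,50])[0].astype(int)
    ims.append(cv2.resize(im[v-45:v+45,u-60:u+60,::-1],(800,600),interpolation=cv2.INTER_CUBIC))
if len(sys.argv)>1: cv2.imwrite("pics/%s.png"%sys.argv[1],ims[0])
rs=np.load("reg_side.npy").astype(float)
def mk(n,x):   # lateral, depth, tilt, yaw err
    m=np.zeros((384*4,512*4),np.uint8)
    for b in COV:
        w=(R.from_euler('z',a+x[3])*R.from_euler('y',x[2])).apply(b-[0,0,33]) + p+M@[x[4],x[0],x[1]]
        q=(proj(n,w)+.5)*4; cv2.fillConvexPoly(m,cv2.convexHull(np.round(q*16).astype(np.int32)),255,shift=4)
    return cv2.resize(m,(512,384),interpolation=cv2.INTER_AREA)/255.
x0=[0,50.5,.22,0,0]
S0=np.array([[0]*5,[4,0,0,0,0],[0,4,0,0,0],[0,0,.1,0,0],[0,0,0,.06,0],[0,0,0,0,4]])+x0
s=minimize(lambda x:np.abs(mk("side",x)-rs).sum()+.5*((np.array(x)-x0)[[0,1,4]]**2).sum()+ (x[3]/.01)**2*.5,x0,method="Nelder-Mead",options=dict(initial_simplex=S0,maxiter=400))
print("tooly,depth,tilt,yaw,toolx",s.x,"deg",np.degrees(s.x[2]),s.fun,rs.sum())
```

```bash
python3 look.py i1
```

```text
[ 511.4 -300.4  159.1] [-0.0032  0.0031 -1.    ] turn 0.003 d [ 6.2  1.9 24. ] [ 0.   0.3 -3.5]
side [(0.59, [236.9, 181.9, 320.5, 214.4])]
top [(0.81, [255.9, 164.4, 310.4, 218.5])]
tooly,depth,tilt,yaw,toolx [-1.15 48.95  0.21 -0.01 -1.29] deg 12.077112578683682 162.14239742576083 1186.0
```

View pics/i1.png

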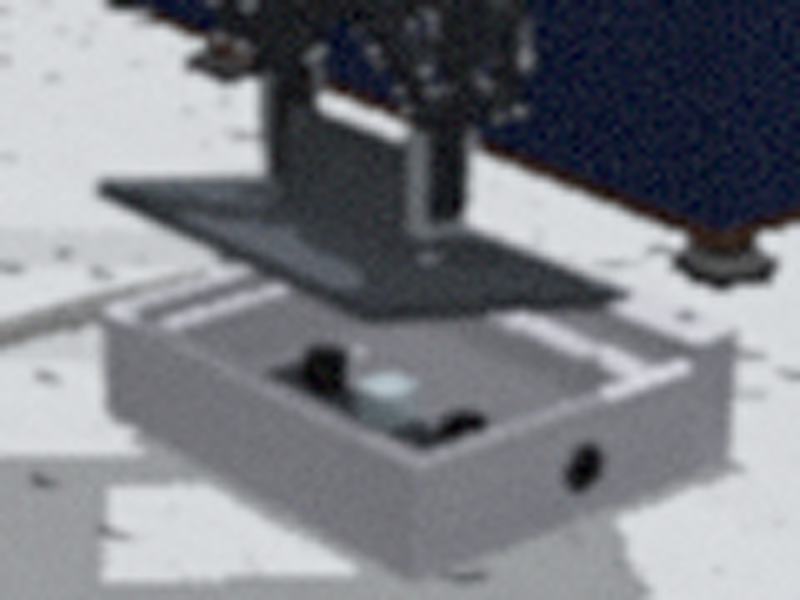

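The crop shows the cover tilted, tongue end down, over the opening and behind the front wall. I lower it until the tongue faces the groove.

{"api": "crank_tcp", "payload": {"segments": [3,1.5,6,0,1,0,6,0,0,0,6,0,0,0,4,0,0,0,0,0,0,0,0,0]}}

```text
clock: 13.78
tool_pos: [515.9, -303.4, 138.0]
tool_rot: [-0.001, 1.0, 0.015, -0.001]
ft_force: [-0.5, -0.0, -3.8]
finger_gap: 69.1
finger_force: 37.3
```

```bash
sleep 0; python3 d.py 515.6 -302.1 134 -1.542
```

```text
[ 515.9 -303.4  138. ] [-0.0014  0.0011 -1.    ] turn 0.001 d [-0.2 -1.3  4. ] [-0.5 -0.  -3.8]
```

{"api": "crank_tcp", "payload": {"segments": [0,0,0,0]}}

```text
clock: 13.87
tool_pos: [516.2, -303.7, 138.9]
tool_rot: [-0.0, 1.0, 0.015, 0.0]
ft_force: [0.5, 0.7, -4.0]
finger_gap: 69.2
finger_force: 37.3
```

```bash
python3 d.py 515.6 -302.1 134 -1.542
```

```text
[ 516.2 -303.7  138.9] [ 1.e-04  0.e+00 -1.e+00] turn 0.001 d [-0.6 -1.6  4.9] [ 0.5  0.7 -4. ]
```

{"api": "crank_tcp", "payload": {"segments": [0,-1.3,2.5,0,0,0,2,0,0,0,0,0,0,0,0,0]}}

```text
clock: 14.2
tool_pos: [516.0, -302.2, 134.2]
tool_rot: [-0.0, 1.0, 0.015, -0.0]
ft_force: [-0.3, -0.3, -3.3]
finger_gap: 69.4
finger_force: 37.3
```

{"api": "crank_tcp", "payload": {"segments": [0,0,1,0,0,0,0,0]}}

```text
clock: 14.37
tool_pos: [516.1, -302.3, 133.3]
tool_rot: [-0.0, 1.0, 0.015, -0.0]
ft_force: [0.2, 0.5, -3.8]
finger_gap: 69.2
finger_force: 37.3
```

{"api": "crank_tcp", "payload": {"segments": [0,0,1,0,0,0,0,0]}}

```text
clock: 14.53
tool_pos: [516.1, -302.3, 132.2]
tool_rot: [-0.0, 1.0, 0.015, -0.0]
ft_force: [-0.2, 1.0, -3.5]
finger_gap: 69.3
finger_force: 37.3
```

{"api": "crank_tcp", "payload": {"segments": [0,0,1,0,0,0,0,0]}}

```text
clock: 14.7
tool_pos: [516.1, -302.2, 131.2]
tool_rot: [-0.0, 1.0, 0.015, -0.0]
ft_force: [-0.3, 0.4, -3.5]
finger_gap: 69.4
finger_force: 37.3
```

{"api": "crank_tcp", "payload": {"segments": [0,0,1,0,0,0,0,0]}}

```text
clock: 14.87
tool_pos: [516.2, -302.3, 130.5]
tool_rot: [0.0, 1.0, 0.015, 0.0]
ft_force: [-0.2, -1.0, -1.8]
finger_gap: 69.5
finger_force: 37.4
```

```bash
python3 look.py i2
```

```text
side [(0.63, [242.5, 191.8, 319.1, 225.1])]
top [(0.56, [258.3, 160.8, 305.3, 215.1])]
tooly,depth,tilt,yaw,toolx [-0.54 49.82  0.23  0.02  0.83] deg 13.382435831188339 215.1858958039654 1082.0
```

View pics/i2.png

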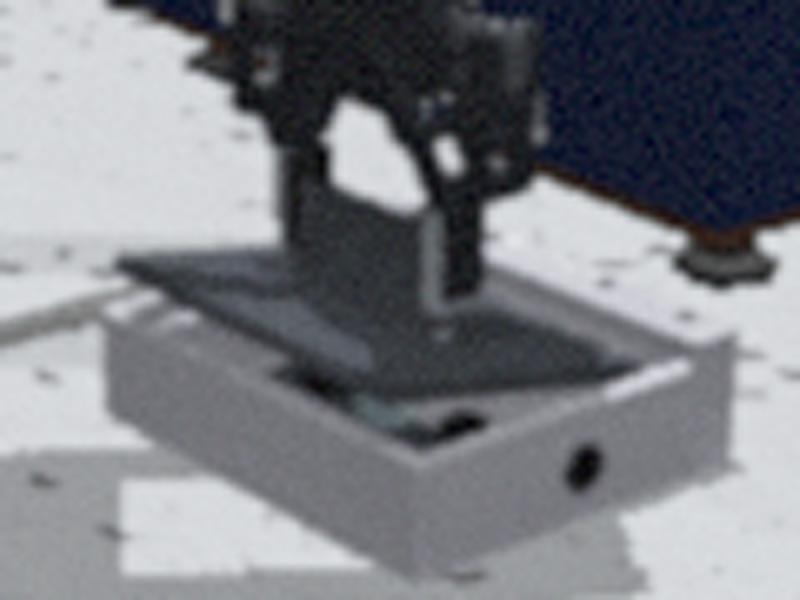

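The crop shows the tongue end down inside the side walls at the rear, with the front edge raised above the front wall; the force shows the ledge just touched. I raise 2 mm and push into the groove.

{"api": "crank_tcp", "payload": {"segments": [0,0,-2,0,3,0,0,0,3,0,0,0,0,0,0,0]}}

```text
clock: 15.4
tool_pos: [522.9, -302.1, 132.5]
tool_rot: [0.0, 1.0, 0.015, 0.0]
ft_force: [-0.2, -0.0, -4.2]
finger_gap: 69.3
finger_force: 37.3
```

{"api": "crank_tcp", "payload": {"segments": [3,0,0,0,0,0,0,0,2,0,0,0,0,0,0,0]}}

```text
clock: 15.73
tool_pos: [527.5, -301.9, 132.3]
tool_rot: [-0.0, 1.0, 0.015, 0.0]
ft_force: [-0.8, -1.5, -2.8]
finger_gap: 69.7
finger_force: 37.3
```

{"api": "crank_tcp", "payload": {"segments": [2,0,0,0,0,0,0,0]}}

```text
clock: 15.9
tool_pos: [529.5, -301.9, 132.4]
tool_rot: [-0.0, 1.0, 0.015, 0.0]
ft_force: [-0.7, -0.3, -2.8]
finger_gap: 69.2
finger_force: 37.3
```

{"api": "crank_tcp", "payload": {"segments": [1.5,0,0,0,0,0,0,0]}}

```text
clock: 16.07
tool_pos: [530.9, -301.9, 132.4]
tool_rot: [-0.0, 1.0, 0.015, 0.0]
ft_force: [-0.2, 1.1, -3.5]
finger_gap: 69.0
finger_force: 37.3
```

{"api": "crank_tcp", "payload": {"segments": [1,0,0,0,0,0,0,0]}}

```text
clock: 16.23
tool_pos: [531.8, -301.8, 132.4]
tool_rot: [-0.0, 1.0, 0.015, 0.0]
ft_force: [0.3, 0.4, -3.1]
finger_gap: 69.4
finger_force: 37.3
```

{"api": "crank_tcp", "payload": {"segments": [1,0,0,0,0,0,0,0]}}

```text
clock: 16.4
tool_pos: [532.8, -301.8, 132.4]
tool_rot: [-0.0, 1.0, 0.015, 0.0]
ft_force: [-0.0, 0.3, -3.7]
finger_gap: 69.5
finger_force: 37.3
```

{"api": "crank_tcp", "payload": {"segments": [1,0,0,0,0,0,0,0]}}

```text
clock: 16.57
tool_pos: [533.8, -301.8, 132.4]
tool_rot: [-0.0, 1.0, 0.015, 0.0]
ft_force: [-0.2, 0.6, -2.8]
finger_gap: 69.4
finger_force: 37.3
```

{"api": "crank_tcp", "payload": {"segments": [1,0,0,0,0,0,0,0]}}

```text
clock: 16.73
tool_pos: [534.5, -301.8, 132.4]
tool_rot: [-0.0, 1.0, 0.015, -0.0]
ft_force: [-1.1, -0.2, -3.1]
finger_gap: 69.4
finger_force: 37.4
```

```bash
python3 look.py; python3 -c "
from h import *
robot.snapshot('side')
for l in('tongue','front_edge','groove'): print(l,[(round(d['p'],2),d['at']) for d in robot.pinpoint('side',l)[:2]])"
```

```text
side [(0.65, [246.6, 187.2, 322.4, 221.4])]
top [(0.97, [257.6, 161.2, 307.9, 208.3])]
tooly,depth,tilt,yaw,toolx [-1.16 48.86  0.21 -0.01 -1.06] deg 12.1028311875184 143.39876547982266 1176.0
tongue [(0.9, [308.8, 210.6]), (0.25, [305.0, 294.2])]
front_edge [(0.84, [268.8, 214.2])]
groove [(0.85, [310.3, 214.8])]
```

The tongue is in the groove (tip about 1 mm from its back). I lower the front edge along the arc about the tip.

{"api": "crank_tcp", "payload": {"segments": [-1.5,0,2,0,-1.4,0,2,0,0,0,0,0]}}

```text
clock: 17.38
tool_pos: [532.6, -301.9, 129.4]
tool_rot: [0.0, 1.0, 0.015, 0.002]
ft_force: [1.8, 0.4, -0.1]
finger_gap: 69.4
finger_force: 37.7
```

{"api": "crank_tcp", "payload": {"segments": [-1.4,0,2,0,0,0,0,0,-1.2,0,2,0,0,0,0,0]}}

```text
clock: 17.72
tool_pos: [529.4, -302.1, 124.8]
tool_rot: [0.0, 1.0, 0.015, 0.001]
ft_force: [0.9, -0.9, 1.4]
finger_gap: 69.2
finger_force: 38.0
```

{"api": "crank_tcp", "payload": {"segments": [-1.1,0,2,0,0,0,0,0,0,0,0,0]}}

```text
clock: 17.97
tool_pos: [527.9, -302.1, 122.3]
tool_rot: [0.0, 1.0, 0.015, -0.0]
ft_force: [-0.4, 0.2, 3.0]
finger_gap: 69.2
finger_force: 38.2
```

```bash
python3 look.py
```

```text
side [(0.63, [248.6, 194.6, 324.6, 228.5])]
top [(0.93, [255.6, 161.1, 303.3, 210.9])]
tooly,depth,tilt,yaw,toolx [-3.23 50.44  0.09  0.    1.26] deg 5.004306916831375 162.4020183074523 1349.0
```

{"api": "crank_tcp", "payload": {"segments": [-1,0,2,0,0,0,0,0,-0.9,0,1.5,0,0,0,0,0]}}

```text
clock: 18.5
tool_pos: [525.8, -302.2, 118.6]
tool_rot: [0.0, 1.0, 0.015, -0.0]
ft_force: [-1.9, -1.0, 3.4]
finger_gap: 69.4
finger_force: 38.4
```

{"api": "crank_tcp", "payload": {"segments": [-0.4,0,1,0,0,0,0,0,0,0,0,0]}}

```text
clock: 18.75
tool_pos: [525.4, -302.2, 117.7]
tool_rot: [0.0, 1.0, 0.015, -0.0]
ft_force: [-3.6, -0.3, 3.6]
finger_gap: 69.4
finger_force: 38.6
```

{"api": "crank_tcp", "payload": {"segments": [-0.3,0,1,0,0,0,0,0,0,0,0,0]}}

```text
clock: 19.0
tool_pos: [524.9, -302.2, 116.8]
tool_rot: [0.0, 1.0, 0.015, -0.001]
ft_force: [-4.2, -1.0, 4.3]
finger_gap: 69.6
finger_force: 38.7
```

```bash
python3 look.py s1
```

```text
side [(0.92, [248.6, 197.4, 325.6, 231.1])]
top [(0.75, [255.3, 160.5, 307.8, 209.8])]
tooly,depth,tilt,yaw,toolx [-1.62 48.54  0.03  0.01  3.14] deg 1.9592695649854404 273.5675632143638 1316.0
```

View pics/s1.png

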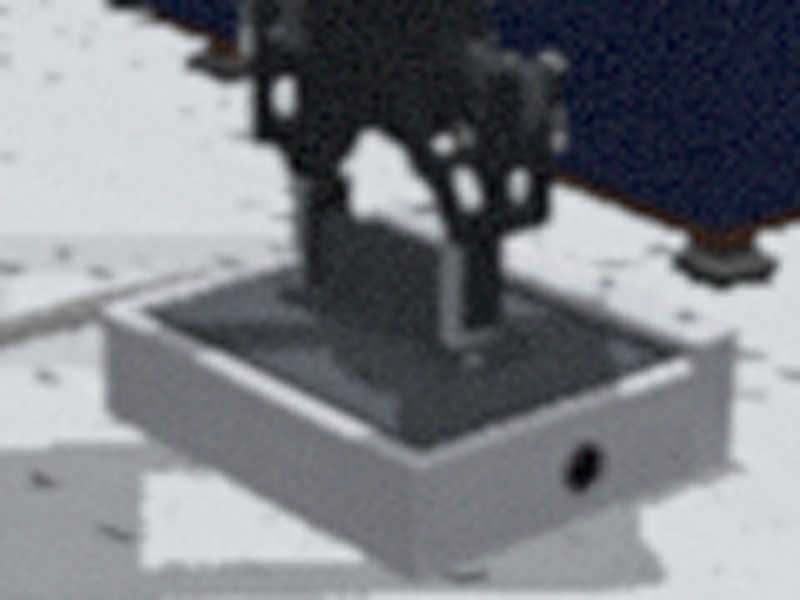

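The crop shows the cover inside all the walls and almost flat. I press down gently until the vertical force rises.

{"api": "crank_tcp", "payload": {"segments": [-0.5,0,1,0,0,0,0,0,0,0,0,0]}}

```text
clock: 19.45
tool_pos: [524.8, -302.2, 116.5]
tool_rot: [0.0, 1.0, 0.015, -0.0]
ft_force: [-4.6, -0.6, 7.1]
finger_gap: 69.3
finger_force: 39.0
```

{"api": "crank_tcp", "payload": {"segments": [-0.4,0,1,0,0,0,0,0,0,0,0,0]}}

```text
clock: 19.7
tool_pos: [524.7, -302.1, 116.5]
tool_rot: [0.0, 1.0, 0.015, 0.0]
ft_force: [-5.7, 0.8, 10.0]
finger_gap: 69.2
finger_force: 39.3
```

{"api": "crank_tcp", "payload": {"segments": [-0.3,0,1,0,0,0,0,0,0,0,0,0]}}

```text
clock: 19.95
tool_pos: [524.7, -302.2, 116.5]
tool_rot: [0.0, 1.0, 0.015, 0.001]
ft_force: [-6.8, 1.1, 13.0]
finger_gap: 69.7
finger_force: 39.7
```

{"api": "crank_tcp", "payload": {"segments": [0,0,-1.5,0,0,0,0,0]}}

```text
clock: 20.12
tool_pos: [524.7, -302.2, 116.5]
tool_rot: [0.0, 1.0, 0.015, 0.001]
ft_force: [-4.3, -1.0, 8.0]
finger_gap: 69.3
finger_force: 39.1
```

{"api": "crank_tcp", "payload": {"segments": [0,0,0,0,0,0,0,0,0,0,0,0,0,0,0,0,0,0,0,0], "jaw": 85}}

```text
clock: 20.53
tool_pos: [524.2, -301.7, 114.6]
tool_rot: [-0.0, 1.0, 0.015, -0.0]
ft_force: [-0.4, -0.6, 1.2]
finger_gap: 85.2
finger_force: 0.0
```

{"api": "crank_tcp", "payload": {"segments": [0,0,-5,0,0,0,-10,0,0,0,-20,0,0,0,-30,0,0,0,-40,0,0,0,-40,0,0,0,-40,0]}}

```text
clock: 21.12
tool_pos: [524.0, -301.8, 303.3]
tool_rot: [0.0, 1.0, 0.015, 0.0]
ft_force: [0.7, -0.5, -0.0]
finger_gap: 85.3
finger_force: 0.0
```

{"api": "crank_tcp", "payload": {"segments": [-30,0,0,0,-40,0,0,0,-40,0,0,0,-40,0,0,0,-40,0,0,0,0,0,0,0]}}

```text
clock: 21.62
tool_pos: [329.2, -307.3, 301.6]
tool_rot: [0.001, 1.0, 0.012, -0.001]
ft_force: [0.9, 0.2, -0.1]
finger_gap: 85.2
finger_force: 0.0
```

Run:
```python
from fit import *
np.set_printoptions(precision=3,suppress=True)
rg={}
ims=[]
for n in("side","top"):
    im=robot.snapshot(n); d=robot.trace(n,"cover"); print(n,[(round(x["p"],2),x["bbox"]) for x in d[:2]]); u,v=proj(n,[530,-302,50])[0].astype(int)
    ims.append(cv2.resize(im[v-45:v+45,u-50:u+50,::-1],(400,360),interpolation=cv2.INTER_CUBIC))
    for l in("tongue","front_edge","grip","tweezers"): print(l,[(round(d['p'],2),d['at']) for d in robot.pinpoint(n,l)[:1]])
cv2.imwrite("pics/f.png",np.hstack(ims))
```

```text
side [(0.79, [247.8, 196.6, 322.3, 231.7])]
tongue [(0.97, [307.8, 214.5])]
front_edge [(0.9, [268.9, 224.2])]
grip [(0.6, [283.5, 211.4])]
tweezers [(0.45, [238.1, 215.0])]
top [(0.86, [257.6, 161.2, 311.1, 209.7])]
tongue []
front_edge [(0.8, [282.1, 206.6])]
grip [(0.86, [283.8, 185.0])]
tweezers [(0.65, [368.9, 236.2])]
```

View pics/f.png

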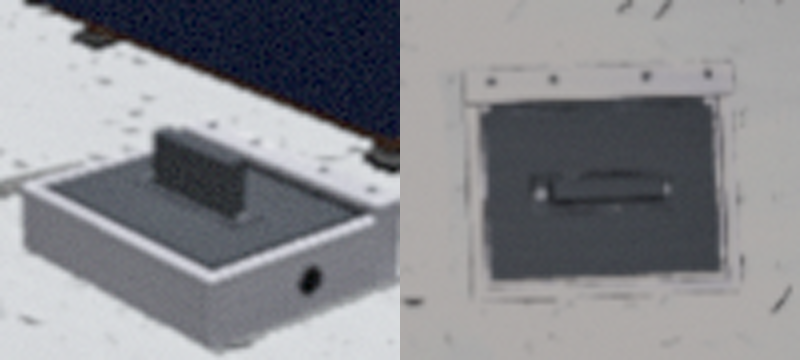

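The final pictures show the cover flat inside the walls with its rear edge under the lip. I check the numbers before handing in.

Run:
```python
from fit import *
W=lambda x,y,z: R.from_euler('z',.029).apply([x,y,z])+[531.6,-301.6,0]
for n in("side","top"):
    for k in(-8,-5): print(n,k,proj(n,[W(k+71,0,34),W(k-55,0,34),W(k-55,0,42),W(k,0,62)]).round(1).tolist())
```

```text
side -8 [[306.1, 211.5], [266.0, 224.9], [266.0, 221.7], [284.3, 207.8]]
side -5 [[307.0, 211.2], [267.1, 224.6], [267.0, 221.4], [285.3, 207.5]]
top -8 [[283.2, 158.3], [285.6, 206.7], [285.9, 206.6], [285.7, 184.6]]
top -5 [[283.1, 157.2], [285.6, 205.5], [285.9, 205.4], [285.6, 183.4]]
```

Front edge detections in both views (rows 224.2 and 206.6) match the seated height, so the cover is in place.

```bash
python3 -c "
from rig import robot
print(robot.job_done())"
```

```text
the job is handed in; nothing more can be done
None
```

The cover is seated flat in the housing with its tongue in the groove; I let go of it and handed the job in at about 22 s, though I did not check afterwards that the tape, key and tweezers had stayed put.

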